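Feed a marker tray past a sprung drop gate

TASK

Push the tray of marker pens along the loading chute, past the sprung gate, until it is up against the end stop. Press the gate's long bar down with one fingertip and keep it down while another finger in the chute pushes the tray from behind, until the whole tray is past the gate; then take the hand away so that the gate springs up behind it. Only push: do not lift or tip the tray, and leave the mug, glue bottle and eraser where they are.

Things in the scene. Friction and masses are not known exactly. Their poses are not given: they have to be found in the camera images.
- chute: Fixed loading chute: wooden bed, top 45 mm above the desk, between walls at x = -42 and +42 mm (6 mm thick, tops 70 mm above the desk). Origin: on the desk (z = 0), on the centre line under the gate slot. y = push direction, from the open entry at -240 mm to the stop; x = across, away from the robot, to the press bar side. Gate slot: y -8 to 8 mm. Base plate 6 mm thick, x +-100 mm.
- end_stop (a point): Foot of the end stop's inner face, at bed level on the chute's centre line, chute y = 161 mm. The stop is a 30 mm tall aluminium bar across the chute. With the tray against it, the tray's origin is at chute y = 106 mm and its rear face at y = 51 mm.
- gate (a joint): Gate hinge (rad), axis along chute y at x = -63 mm, 20 mm above the desk. 0 = up: an 8 mm thick steel leaf at y = 0 slopes across the chute, 12 mm above the bed at mid-width, 27 at the +x wall, and blocks the tray, which cannot push it open. 0.35 = fully down, leaf 12 mm below the bed; from 0.25 it is clear of the tray. A spring raises it: on the bar about 2.5 N to start, 6 N to hold fully down.
- bar_mid (a point): Middle of the top of the gate's press bar, an aluminium flat along chute y from -228 to +72 mm, 36 mm wide, 8 mm thick, beyond the +x wall; works alike anywhere along it. Gate up: this point at chute x 59 mm, 102 mm above the desk, bar tilted 0.35 rad (outer edge 108 mm high), x 42 to 76 mm. Fully down: level, x 62 to 98 mm, top 55 mm above the desk; gate clear while this is under 69 mm.
- tray: Open wooden tray 78 mm wide (chute x), 110 mm long (chute y), 28 mm tall, 0.25 to 0.5 kg; the six marker pens in it are fixed and stay below its rim. Origin: centre of its underside, axes as the chute's. It stands on the chute's bed before the gate, its nose 20 to 75 mm short of the slot's middle.
- mug: Bystander: white mug, 76 mm across, 90 mm tall, on the desk beyond the press bar; origin centre of its underside.
- glue: Bystander: small white glue bottle, 28 mm across, 95 mm tall, on the desk beyond the press bar; origin centre of its underside.
- eraser: Bystander: eraser block 30 x 55 x 18 mm lying on the desk off the entry end of the chute; origin centre of its underside.

How it is judged:
On the way, in this order (a step that is already met when the one before it is completed fails the run):
1. a finger holds the gate down while the tray's nose goes over it (value of joint gate above 0.25 rad and contact force between the fingers and gate above 0.3 N and y of tray in the frame of chute between -0.045 and 0.03 m), for 0.1 s.
2. the gate is still held down by a finger when the tray's tail has passed it (value of joint gate above 0.25 rad and contact force between the fingers and gate above 0.3 N and y of tray in the frame of chute above 0.065 m), for 0.1 s.
At the end, for the whole second after the job is handed in: The tray lies flat on the chute's bed, at rest, its front within 8 mm of the end stop, and the gate is up again behind it (hinge within 0.05 rad of 0) (y of tray in the frame of chute above 0.098 m and z of tray in the frame of chute between 0.041 and 0.049 m and angle between tray's own z axis and vertical below 0.05 rad and linear speed of tray below 0.01 m/s and value of joint gate below 0.05 rad); the robot touches nothing.
It fails at once if the gate is let up while the tray is over it (value of joint gate below 0.22 rad and y of tray in the frame of chute between -0.045 and 0.055 m).
It fails at once if the tray is lifted or tipped (z of tray in the frame of chute above 0.057 m or angle between tray's own z axis and vertical above 0.2 rad).
It fails at once if the mug, glue bottle or eraser is moved more than 15 mm or tipped (distance of any of mug, glue, eraser from where it was at the start of the episode above 0.015 m or angle between any of mug, glue's own z axis and vertical above 0.3 rad).
It also fails if it takes over 38 s, if anything falls off the work surface, if the arm or the gripper's body presses on something with over 40 N, if the wrist force passes 120 N, or if a joint passes its speed limit or range.

ROBOT

A 7-joint arm with a two-finger parallel gripper is mounted at the origin on the work surface. World frame = base frame: x ahead of the robot, y to its left, z up, the work surface at z = 0. Lengths are in m, angles in rad, forces in N, time in s.
With the tool pointing down it reaches from about 0.4 to 0.85 m from the base axis. Payload 4.5 kg.
Tool frame: the origin (TCP) lies midway between the tips of the shut fingers; the grasp point (between the pads) lies 19 mm behind it; z points along the fingers, y is the direction in which the jaws open and shut (so a half turn about z gives the same grasp; the last joint's range is limited). The gripper opens to 88 mm and grips with 3 to 60 N. Pads are 18 mm wide; open, the fingers measure 123 mm over their backs; the gripper's body (75 mm by 187 mm) begins 45 mm behind the grasp point.
Start: joints at [1.265, 0.689, -0.195, 1.565, 0.157, 0.902, -0.215], TCP at [0.208, -0.589, 0.239] pointing down, gripper open.
Joint ranges: [-3.01, 3.01], [-0.46, 2.08], [-1.47, 1.51], [0.13, 2.56], [-1, 4.14], [0.04, 2.09], [-2.66, 2.66]. Speed limits (rad/s): [2.57, 2.57, 3.14, 3.14, 3.14, 3.14, 3.14].

INTERFACE

Orientations are given as a unit quaternion [x, y, z, w].
In Python, from plant import r, viewer gives the robot as it stands.
- The arm moves only by the tool play_rows, never from a script. Its argument "commands" is a list of rows, each an object with "delta_rot": the turn, a rotation vector about the tool's x, y, z normalised to -1 to 1, where 1 is pi rad, a list of three; "travel": the shift along the tool's x, y, z normalised to -1 to 1, where 1 is 15 cm, a list of three; "gripper": the opening, from -1 (shut) to 1 (fully open). In form: [{"delta_rot": [wx, wy, wz], "travel": [x, y, z], "gripper": gripper}, ...]. A call has 1 to 12 rows; each row is the pose to reach, as a shift and turn from the pose commanded when the call began, along the tool's axes at that moment, turning the shorter way round; what a row does not reach only later rows make up. A row lasts 1/8 s, in which the tool goes at most 62.5 mm and 10.7 degrees, less where a joint would pass 70% of its speed; a pose out of reach is approached as far as the arm can. A call with a number of a shift or a turn outside -1 to 1 is refused whole. A call with a gripper value outside its range is refused whole. The fingers move at their own pace and stop on an object; "force" is the grip in N (left out, the last holds). Time passes only in rows, so rows that repeat a pose let the fingers close. It gives the time, the measured TCP pose, the force and the opening at its end, in the units of the state.
- r.get_state(): the state, without advancing time (a new reading comes with each control period).
- viewer.snapshot(name): name is "side" or "top"; returns a dict with "color" (400x640x3 uint8, red, green, blue), "z_map" (400x640 float32, m along the optical axis (not along the pixel's ray), 0 where there is no reading), "fx", "fy", "cx", "cy" (pixels), "distortion" ([k1, k2, p1, p2, k3] as OpenCV has them; the pictures are not rectified), "origin" and "attitude" of the camera in the world. Camera axes: x right, y up, looking along -z (the intrinsics and any distortion apply to the point x, -y, -z); pixel columns grow to the right and rows downward; lengths in m; the calibration is good to about 2 mm. A picture is of the moment at which its call begins.
- r.finish_job(): hands the job in, once; it reports no verdict.
Trained networks look in the newest picture that a camera, given by its name, has taken for a name from the list of things; names that differ only in an ending like _2 or _b are one class to them, and where a whole thing is asked for, a point or a joint stands for the part that bears it (a point fixed in the world has none). Each returns a list of dicts, best first, with "conf" (0 to 1); they miss things now and then, are a little off and sometimes report something else, mostly with a low value. They report only what shows in the picture. A call takes as long as a camera call.
- viewer.outline_of(camera, label): "pixels" (400x640 bool, what is visible of it) and "at" ([column, row] in pixels, amid what is visible of it).
- viewer.pinpoint(camera, label): "at" ([column, row] in pixels: a listed point, or the origin of a listed thing).
The state is a dict: "clock": time; "q": joint angles; "qd": joint speeds; "joint_torque": joint torques, N m; "tool_pos": TCP position; "eef_rot": TCP orientation; "contact_force": force on the tool from outside, world axes, zero at the start; "moment": the same for the moment, N m; "opening": opening from 0.0 (shut) to 1.0 (fully open).
Only numpy, scipy, OpenCV 4.12 (cv2) and the standard library are available. Lean on these libraries where they do the work, as an engineer would, in place of code of your own. Each camera call takes 0.05 s, during which the arm holds its last target. There are 200 camera calls.

## Working session

There is one attempt and no reset: what is moved stays moved. The work goes in short steps, Python scripts to look and compute and a tool call to move; the robot and the scene stay as the last step left them, time stands still between calls to the robot, and variables do not carry over. Pictures are saved under pics/ and viewed, about 8 in all and at most 12, crops included, and the job is handed in when it is done.

Besides the shell and the picture viewer there is one more tool, called after "Emit:" as name(argument=value, ...) on one line, values as JSON. play_rows: Moves the arm, as the interface text tells. Its arguments: {"type":"object","properties":{"commands":{"type":"array","items":{"type":"object","properties":{"delta_rot":{"type":"array","items":{"type":"number","minimum":-1,"maximum":1}},"travel":{"type":"array","items":{"type":"number","minimum":-1,"maximum":1}},"gripper":{"type":"number"}}}},"force":{"type":"number"}},"required":["commands"]}

```bash
mkdir -p pics
cat > h.py <<'E'
import numpy as np, cv2
from scipy.spatial.transform import Rotation as R
from plant import r, viewer
def cam(name):
    return viewer.snapshot(name)
def rotm(a):
    a=np.array(a,float)
    return a if a.shape==(3,3) else R.from_quat(a).as_matrix()
def rays(s,uv):
    K=np.array([[s['fx'],0,s['cx']],[0,s['fy'],s['cy']],[0,0,1]],float)
    p=cv2.undistortPoints(np.array(uv,float).reshape(-1,1,2),K,np.array(s['distortion'],float)).reshape(-1,2)
    d=np.c_[p[:,0],-p[:,1],-np.ones(len(p))]
    return d@rotm(s['attitude']).T
def at_z(s,uv,z):
    d=rays(s,uv);o=np.array(s['origin']);return o+d*((z-o[2])/d[:,2])[:,None]
def by_depth(s,uv):
    uv=np.array(uv).reshape(-1,2);d=rays(s,uv);z=s['z_map'][uv[:,1].astype(int),uv[:,0].astype(int)]
    return np.array(s['origin'])+d*z[:,None]
E
python3 - <<'E'
from h import *
print(r.get_state())
for c in('side','top'):
    s=cam(c);cv2.imwrite(f'pics/{c}0.png',s['color'][:,:,::-1])
    print(c,s['origin'],s['attitude'],s['fx'],s['distortion'])
    for n in('chute','end_stop','bar_mid','tray','mug','glue','eraser'):
        for d in viewer.pinpoint(c,n)[:2]:
            z={'end_stop':.045,'bar_mid':.102,'tray':.045}.get(n,0)
            print(n,round(d['conf'],2),d['at'],at_z(s,d['at'],z).round(4))
E
```

```text
{'clock': 0.0, 'q': array([ 1.26479172,  0.68998488, -0.19451544,  1.56635356,  0.1573241 ,
        0.90250212, -0.21510073]), 'qd': array([-6.45853383e-04, -5.81918455e-04,  3.48907602e-04, -1.97531293e-03,
        7.29595632e-04, -9.52122037e-04,  3.04107126e-05]), 'joint_torque': array([-1.53562643e-03, -5.27559078e+01, -1.26707554e+00, -1.53434622e+01,
       -5.26380027e-02,  6.58950390e-03,  1.75427722e-04]), 'tool_pos': array([ 0.20804852, -0.58867785,  0.23790698]), 'eef_rot': array([ 9.85592333e-01,  1.69135726e-01, -2.31692768e-04, -8.97238717e-04]), 'contact_force': array([0.31269512, 0.62418753, 0.87120179]), 'moment': array([ 0.00300507, -0.02771677, -0.00677191]), 'opening': 1.0000725145993405}
side [ 0.33423416 -0.68448685  0.64393483] [ 0.420372   -0.08959272 -0.17035113  0.88670233] 424.0895392177326 [0.03591752 0.         0.         0.         0.        ]
chute 0.67 [286.8, 223.9] [[5.453e-01 2.000e-04 0.000e+00]]
end_stop 0.65 [262.0, 169.8] [[0.5378 0.1627 0.045 ]]
end_stop 0.43 [282.9, 222.7] [[ 0.5241 -0.0411  0.045 ]]
bar_mid 0.79 [324.6, 201.4] [[ 0.6053 -0.07
[... 166 characters left out ...]

eraser 0.85 [367.5, 322.6] [[ 0.5948 -0.3006  0.    ]]
top [ 0.44431058 -0.04446795  0.93016593] [-0.04820743  0.06585557  0.70695544 -0.70253334] 369.1017857530938 [0.00150556 0.         0.         0.         0.        ]
chute 0.84 [294.3, 221.3] [[0.5371 0.002  0.    ]]
end_stop 0.74 [225.8, 217.6] [[0.5425 0.1636 0.045 ]]
end_stop 0.54 [270.2, 159.6] [[0.6855 0.0597 0.045 ]]
bar_mid 0.79 [321.5, 184.0] [[ 0.6122 -0.0649  0.102 ]]
bar_mid 0.52 [271.6, 156.9] [[0.6764 0.0498 0.102 ]]
tray 0.97 [342.7, 213.6] [[ 0.5506 -0.117   0.045 ]]
mug 0.91 [346.8, 138.3] [[ 0.7551 -0.1349  0.    ]]
glue 0.46 [271.8, 160.7] [[0.6948 0.0608 0.    ]]
eraser 0.55 [414.5, 201.2] [[ 0.5871 -0.3058  0.    ]]
```

View pics/top0.png

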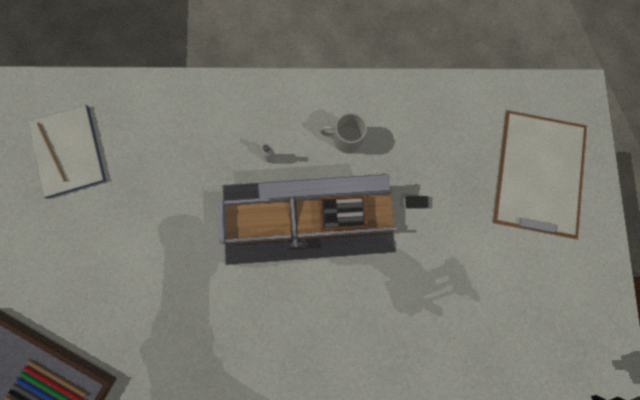

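View pics/side0.png

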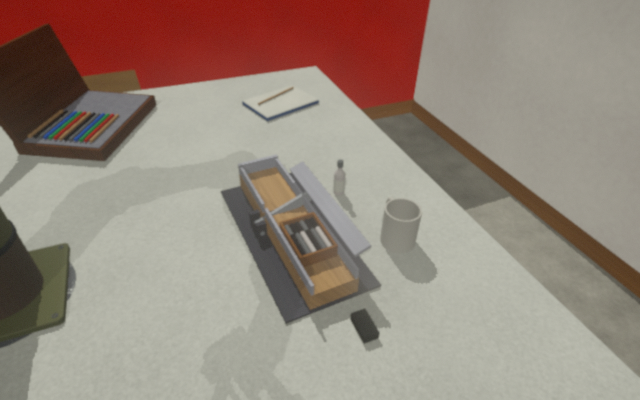

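The chute's push direction runs close to world +y. In the top view the tray is at about (342,213), the gate at (294,220) and the press bar at about (325,187) on the far side. Next I measure the chute pose from the depth data.

```bash
cat >> h.py <<'E'
def cloud(s):
    v,u=np.mgrid[0:400,0:640];uv=np.c_[u.ravel(),v.ravel()]
    d=rays(s,uv);z=s['z_map'].ravel();P=np.array(s['origin'])+d*z[:,None];P[z==0]=np.nan
    return P
E
python3 - <<'E'
from h import *
for c in('top','side'):
    s=cam(c);P=cloud(s)
    ok=(abs(P[:,0]-.58)<.13)&(P[:,1]>-.28)&(P[:,1]<.2)
    P=P[ok]
    # bed wood, walls, bar
    for n,lo,hi,mx in(('bed',.041,.049,None),('wall',.066,.073,None),('bar',.09,.115,None)):
        Q=P[(P[:,2]>lo)&(P[:,2]<hi)]
        print(c,n,len(Q),'z',np.median(Q[:,2]).round(4))
        for y0 in np.arange(-.26,.18,.04):
            q=Q[abs(Q[:,1]-y0)<.01]
            if len(q)>3: print('  y%.2f'%y0,len(q),np.percentile(q[:,0],[2,25,50,75,98]).round(3))
        print('  yrange',np.percentile(Q[:,1],[.5,99.5]).round(4))
    for n in('tray','gate','chute'):
        for d in viewer.outline_of(c,n)[:1]:
            m=d['pixels'].ravel();Q=cloud(s)[m];Q=Q[np.isfinite(Q[:,0])]
            if n=='tray': Q=Q[Q[:,2]>.066]
            rect=cv2.minAreaRect(Q[:,:2].astype(np.float32)*1000)
            print(n,d['conf'],len(Q),'z',np.percentile(Q[:,2],[2,50,98]).round(3),rect)
E
```

```text
top bed 4188 z 0.0457
  y-0.22 279 [0.508 0.535 0.557 0.577 0.598]
  y-0.18 212 [0.506 0.53  0.556 0.576 0.596]
  y-0.14 18 [0.501 0.501 0.507 0.512 0.513]
  y-0.10 21 [0.499 0.499 0.509 0.509 0.511]
  y-0.06 173 [0.497 0.521 0.54  0.564 0.586]
  y-0.02 321 [0.474 0.511 0.536 0.56  0.584]
  y0.02 343 [0.469 0.51  0.534 0.558 0.582]
  y0.06 314 [0.488 0.517 0.539 0.562 0.694]
  y0.10 290 [0.486 0.512 0.534 0.555 0.576]
  y0.14 289 [0.484 0.51  0.532 0.553 0.573]
  yrange [-0.2362  0.1625]
top wall 1948 z 0.07
  y-0.22 38 [0.508 0.511 0.556 0.601 0.604]
  y-0.18 51 [0.506 0.509 0.511 0.597 0.601]
  y-0.14 247 [0.504 0.529 0.549 0.572 0.597]
  y-0.10 246 [0.502 0.53  0.552 0.572 0.594]
  y-0.06 73 [0.498 0.503 0.54  0.587 0.592]
  y-0.02 47 [0.496 0.498 0.585 0.587 0.59 ]
  y0.02 41 [0.494 0.496 0.498 0.585 0.588]
  y0.06 62 [0.49  0.494 0.583 0.696 0.705]
  y0.10 45 [0.487 0.49  0.492 0.581 0.583]
  y0.14 48 [0.485 0.488 0.49  0.577 0.581]
  yrange [-0.233   0.1667]
top bar 2089 z 0.1029
  y-0.22 71 [0.601 0.608 0.616 0.624 0.631]
  y-0.18 130 [0.598 0.605 0.614 0.623 0.631]
  y-0.14 1
[... 1673 characters left out ...]
-0.2351  0.1682]
side bar 1990 z 0.1007
  y-0.22 149 [0.6   0.607 0.615 0.624 0.632]
  y-0.18 162 [0.598 0.604 0.613 0.621 0.629]
  y-0.14 152 [0.594 0.602 0.61  0.619 0.627]
  y-0.10 140 [0.592 0.599 0.608 0.616 0.624]
  y-0.06 124 [0.589 0.596 0.604 0.613 0.621]
  y-0.02 116 [0.587 0.593 0.603 0.611 0.62 ]
  y0.02 100 [0.584 0.591 0.6   0.608 0.616]
  y0.06 116 [0.582 0.589 0.601 0.613 0.707]
  yrange [-0.2223  0.0733]
tray 0.73 1320 z [0.066 0.068 0.073] ((549.39794921875, -122.8289794921875), (87.75817108154297, 123.20709228515625), 3.2021121978759766)
gate 0.87 2339 z [0.038 0.099 0.107] ((582.954833984375, -15.41302490234375), (208.14236450195312, 418.5454406738281), 3.791762590408325)
```

```bash
cat >> h.py <<'E'
O=np.array([.542,.001]);A=.0645
Rc=np.array([[np.cos(A),-np.sin(A)],[np.sin(A),np.cos(A)]])
def to(xc,yc,z):
    """travel and delta_rot for TCP at chute (xc,yc), height z, tool y along chute x"""
    s=r.get_state();p=np.r_[O+Rc@[xc,yc],z];T=R.from_quat(s['eef_rot'])
    ty=np.r_[Rc[:,0],0];tz=np.array([0,0,-1.]);tx=np.cross(ty,tz)
    G=R.from_matrix(np.c_[tx,ty,tz])
    print('now chute',(Rc.T@(s['tool_pos'][:2]-O)).round(4),s['tool_pos'].round(4),'open',round(s['opening'],3),'F',s['contact_force'].round(2),'t',s['clock'])
    print('travel',(T.inv().apply(p-s['tool_pos'])/.15).round(3),'rot',((T.inv()*G).as_rotvec()/np.pi).round(4))
E
python3 -c "
from h import *
to(.036,-.196,.20)"
```

```text
now chute [-0.371  -0.5675] [ 0.2083 -0.5893  0.2387] open 0.997 F [ 1.11 -0.12  0.01] t 1.2
travel [ 3.285 -1.646  0.258] rot [ 0.      0.     -0.4124]
```

Emit:
play_rows(commands=[{"delta_rot":[0,0,-0.4124],"travel":[1,-0.5,0.2],"gripper":0.24},{"delta_rot":[0,0,-0.4124],"travel":[1,-0.5,0.2],"gripper":0.24},{"delta_rot":[0,0,-0.4124],"travel":[1,-0.5,0.2],"gripper":0.24},{"delta_rot":[0,0,-0.4124],"travel":[1,-0.5,0.2],"gripper":0.24},{"delta_rot":[0,0,-0.4124],"travel":[1,-0.5,0.2],"gripper":0.24},{"delta_rot":[0,0,-0.4124],"travel":[1,-0.5,0.2],"gripper":0.24},{"delta_rot":[0,0,-0.4124],"travel":[1,-0.5,0.2],"gripper":0.24},{"delta_rot":[0,0,-0.4124],"travel":[1,-0.5,0.2],"gripper":0.24}])

```text
clock: 2.2
tool_pos: [0.3246, -0.4687, 0.2087]
eef_rot: [0.685, 0.729, 0.0, 0.0]
contact_force: [-0.2, 0.0, -0.2]
opening: 0.621
```

```bash
python3 -c "
from h import *
to(.036,-.196,.20)"
```

```text
now chute [-0.2472 -0.4547] [ 0.3246 -0.4687  0.2087] open 0.621 F [-0.19  0.04 -0.24] t 2.2
travel [1.729 1.885 0.059] rot [ 0.0001 -0.0001 -0.0007]
```

Emit:
play_rows(commands=[{"delta_rot":[0,0,0],"travel":[0.9,0.95,0.03],"gripper":0.24},{"delta_rot":[0,0,0],"travel":[0.9,0.95,0.03],"gripper":0.24},{"delta_rot":[0,0,0],"travel":[0.9,0.95,0.03],"gripper":0.24},{"delta_rot":[0,0,0],"travel":[0.9,0.95,0.03],"gripper":0.24}])

```text
clock: 2.7
tool_pos: [0.4627, -0.3193, 0.2049]
eef_rot: [0.682, 0.732, 0.002, 0.001]
contact_force: [-1.1, -0.7, 0.3]
opening: 0.621
```

Emit:
play_rows(commands=[{"delta_rot":[0,0,0],"travel":[0.83,0.93,0.03],"gripper":0.24},{"delta_rot":[0,0,0],"travel":[0.83,0.93,0.03],"gripper":0.24},{"delta_rot":[0,0,0],"travel":[0.83,0.93,0.03],"gripper":0.24},{"delta_rot":[0,0,0],"travel":[0.83,0.93,0.03],"gripper":0.24},{"delta_rot":[0,0,0],"travel":[0.83,0.93,0.03],"gripper":0.24}])

```text
clock: 3.32
tool_pos: [0.5885, -0.1929, 0.1994]
eef_rot: [0.685, 0.729, -0.001, -0.0]
contact_force: [-0.6, 0.3, 0.2]
opening: 0.621
```

```bash
python3 -c "
from h import *
to(.036,-.196,.13)
s=cam('side');cv2.imwrite('pics/s1.png',s['color'][100:380,180:500,::-1].repeat(2,0).repeat(2,1)[:600,:800])
P=cloud(s);Q=P[np.isfinite(P[:,0])];c=(Q[:,:2]-O)@Rc
m=(Q[:,2]>.12)&(Q[:,2]<.26)&(abs(c[:,1]+.196)<.06)&(abs(c[:,0]-.036)<.1)
for z in np.arange(.18,.26,.01):
    k=m&(abs(Q[:,2]-z)<.005); 
    if k.sum()>3: print(z.round(3),k.sum(),'x',np.sort(c[k,0]).round(3)[::max(1,k.sum()//10)],'y',np.percentile(c[k,1],[2,98]).round(3))
"
```

```text
now chute [ 0.0339 -0.1965] [ 0.5885 -0.1929  0.1994] open 0.621 F [-0.63  0.31  0.19] t 3.325
travel [0.004 0.015 0.462] rot [-0.0005  0.0005 -0.0008]
0.2 64 x [-0.007 -0.004  0.     0.003  0.007  0.061  0.061  0.062  0.065  0.068
  0.071] y [-0.209 -0.188]
0.21 117 x [-0.009 -0.008 -0.007 -0.004  0.002  0.007  0.061  0.062  0.064  0.068
  0.073] y [-0.209 -0.19 ]
0.22 136 x [-0.01  -0.009 -0.008 -0.004  0.002  0.061  0.062  0.062  0.064  0.069
  0.074] y [-0.209 -0.189]
0.23 130 x [-0.01  -0.009 -0.009 -0.004  0.001  0.061  0.062  0.063  0.067  0.072] y [-0.209 -0.19 ]
0.24 166 x [-0.011 -0.01  -0.006  0.001  0.006  0.062  0.063  0.065  0.068  0.07
  0.076] y [-0.209 -0.19 ]
0.25 54 x [-0.011 -0.005  0.068  0.068  0.069  0.069  0.069  0.071  0.073  0.075
  0.078] y [-0.209 -0.193]
0.26 23 x [-0.022 -0.022  0.068  0.068  0.068  0.068  0.069  0.069  0.07   0.072
  0.074  0.077] y [-0.211 -0.186]
```

View pics/s1.png

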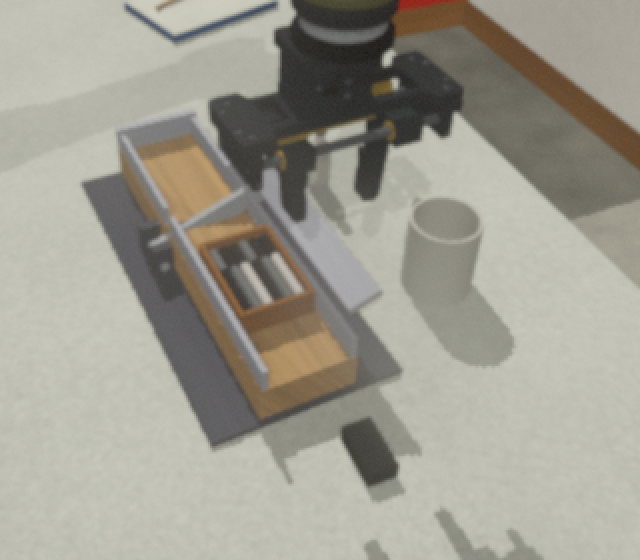

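Both fingertips straddle the far wall as planned: one over the bed behind the tray, the other over the bar. The tips are at chute x ≈ -9..7 and 61..75, and y ≈ -209..-188. Next I lower the hand and press the bar.

Emit:
play_rows(commands=[{"delta_rot":[0,0,0],"travel":[0,0.01,0.3],"gripper":0.24},{"delta_rot":[0,0,0],"travel":[0,0.01,0.55],"gripper":0.24},{"delta_rot":[0,0,0],"travel":[0,0.01,0.63],"gripper":0.24},{"delta_rot":[0,0,0],"travel":[0,0.01,0.7],"gripper":0.24},{"delta_rot":[0,0,0],"travel":[0,0.01,0.78],"gripper":0.24},{"delta_rot":[0,0,0],"travel":[0,0.01,0.84],"gripper":0.24},{"delta_rot":[0,0,0],"travel":[0,0.01,0.89],"gripper":0.24},{"delta_rot":[0,0,0],"travel":[0,0.01,0.93],"gripper":0.24},{"delta_rot":[0,0,0],"travel":[0,0.01,0.93],"gripper":0.24}])

```text
clock: 4.5
tool_pos: [0.5938, -0.1909, 0.0613]
eef_rot: [0.684, 0.73, 0.002, 0.002]
contact_force: [3.0, -0.1, 6.6]
opening: 0.619
```

```bash
cat > m.py <<'E'
from h import *
to(.036,.039,.059)
s=cam('top');P=cloud(s);c=np.c_[(P[:,:2]-O)@Rc,P[:,2]]
b=c[(abs(c[:,0]-.075)<.03)&(c[:,1]>-.22)&(c[:,1]<.07)&(c[:,2]>.05)&(c[:,2]<.115)]
print('bar x',np.percentile(b[:,0],[3,97]).round(4),'z',np.percentile(b[:,2],[10,50,90]).round(4))
cv2.imwrite('pics/top_%d.png'%(1000*r.get_state()['clock']),s['color'][140:280,190:450,::-1].repeat(3,0).repeat(3,1))
for d in viewer.outline_of('top','tray')[:1]:
    Q=c[d['pixels'].ravel()];Q=Q[(Q[:,2]>.066)&(Q[:,2]<.08)]
    print('tray',d['conf'],cv2.minAreaRect(Q[:,:2].astype(np.float32)*1000),Q[:,1].max(),Q[:,1].min())
E
python3 m.py; ls pics
```

```text
now chute [ 0.0394 -0.1949] [ 0.5938 -0.1909  0.0613] open 0.619 F [ 3.   -0.1   6.63] t 4.5
travel [ 1.559 -0.022  0.015] rot [0.0019 0.0001 0.0002]
bar x [0.0462 0.0947] z [0.0598 0.0622 0.065 ]
tray 0.58 ((1.024169921875, -117.49043273925781), (109.5517349243164, 80.03046417236328), 88.0705795288086) -0.06245619263487032 -0.17298684063866088
s1.png
side0.png
top0.png
top_4550.png
```

The bar top is at about 61 mm, so the gate is down, with 6.6 N on the tool. The tray hasn't moved. I'll press about 3 mm deeper and push.

Emit:
play_rows(commands=[{"delta_rot":[0,0,0],"travel":[0,-0.01,0.02],"gripper":0.24},{"delta_rot":[0,0,0],"travel":[0.06,-0.015,0.022],"gripper":0.24},{"delta_rot":[0,0,0],"travel":[0.12,-0.015,0.022],"gripper":0.24},{"delta_rot":[0,0,0],"travel":[0.2,-0.015,0.022],"gripper":0.24},{"delta_rot":[0,0,0],"travel":[0.28,-0.015,0.022],"gripper":0.24},{"delta_rot":[0,0,0],"travel":[0.36,-0.015,0.022],"gripper":0.24},{"delta_rot":[0,0,0],"travel":[0.44,-0.015,0.022],"gripper":0.24},{"delta_rot":[0,0,0],"travel":[0.51,-0.015,0.022],"gripper":0.24},{"delta_rot":[0,0,0],"travel":[0.56,-0.015,0.022],"gripper":0.24},{"delta_rot":[0,0,0],"travel":[0.6,-0.015,0.022],"gripper":0.24}])

```text
clock: 5.85
tool_pos: [0.5828, -0.1058, 0.0577]
eef_rot: [0.685, 0.729, -0.002, 0.002]
contact_force: [0.1, -7.8, 7.5]
opening: 0.62
```

```bash
python3 m.py; ls pics
```

```text
now chute [ 0.0338 -0.1092] [ 0.5828 -0.1058  0.0577] open 0.62 F [ 0.11 -7.82  7.46] t 5.85
travel [ 0.988  0.012 -0.015] rot [-0.0001  0.002  -0.0009]
bar x [0.0462 0.0958] z [0.0562 0.0582 0.061 ]
tray 0.78 ((1.6921310424804688, -36.943172454833984), (93.24964904785156, 78.06416320800781), 86.92500305175781) 0.010542117096442958 -0.0825523448843327
s1.png
side0.png
top0.png
top_4550.png
top_5900.png
```

Emit:
play_rows(commands=[{"delta_rot":[0,0,0],"travel":[0.06,0.005,0],"gripper":0.24},{"delta_rot":[0,0,0],"travel":[0.14,0.01,0],"gripper":0.24},{"delta_rot":[0,0,0],"travel":[0.22,0.01,0],"gripper":0.24},{"delta_rot":[0,0,0],"travel":[0.3,0.01,0],"gripper":0.24},{"delta_rot":[0,0,0],"travel":[0.38,0.01,0],"gripper":0.24},{"delta_rot":[0,0,0],"travel":[0.46,0.01,0],"gripper":0.24},{"delta_rot":[0,0,0],"travel":[0.54,0.01,0],"gripper":0.24},{"delta_rot":[0,0,0],"travel":[0.62,0.01,0],"gripper":0.24},{"delta_rot":[0,0,0],"travel":[0.7,0.01,0],"gripper":0.24},{"delta_rot":[0,0,0],"travel":[0.78,0.01,0],"gripper":0.24},{"delta_rot":[0,0,0],"travel":[0.83,0.01,0],"gripper":0.24},{"delta_rot":[0,0,0],"travel":[0.86,0.01,0],"gripper":0.24}])

```text
clock: 7.45
tool_pos: [0.5758, 0.0225, 0.0576]
eef_rot: [0.685, 0.729, -0.003, 0.002]
contact_force: [0.4, -8.7, 9.0]
opening: 0.619
```

```bash
python3 m.py; ls pics
```

```text
now chute [0.0351 0.0193] [0.5758 0.0225 0.0576] open 0.619 F [ 0.43 -8.68  9.05] t 7.45
travel [ 0.131  0.006 -0.01 ] rot [-0.0005  0.0023 -0.0009]
bar x [0.0625 0.0966] z [0.056  0.0579 0.0601]
s1.png
side0.png
top0.png
top_4550.png
top_5900.png
top_7500.png
```

Emit:
play_rows(commands=[{"delta_rot":[0,0,0],"travel":[0.03,0,0],"gripper":0.24},{"delta_rot":[0,0,0],"travel":[0.06,0,0],"gripper":0.24},{"delta_rot":[0,0,0],"travel":[0.09,0,0],"gripper":0.24},{"delta_rot":[0,0,0],"travel":[0.11,0,0],"gripper":0.24},{"delta_rot":[0,0,0],"travel":[0.12,0,0],"gripper":0.24}])

```text
clock: 8.18
tool_pos: [0.5746, 0.0401, 0.0575]
eef_rot: [0.685, 0.728, -0.003, 0.002]
contact_force: [-0.6, -8.3, 9.0]
opening: 0.618
```

Emit:
play_rows(commands=[{"delta_rot":[0,0,0],"travel":[0.01,0,0],"gripper":0.24},{"delta_rot":[0,0,0],"travel":[0.02,0,0],"gripper":0.24},{"delta_rot":[0,0,0],"travel":[0.02,0,0],"gripper":0.24}])

```text
clock: 8.55
tool_pos: [0.5744, 0.0431, 0.0575]
eef_rot: [0.685, 0.728, -0.003, 0.002]
contact_force: [0.2, -7.9, 9.2]
opening: 0.618
```

```bash
python3 m.py; python3 -c "
from h import *
s=cam('side');cv2.imwrite('pics/s2.png',s['color'][120:320,180:440,::-1].repeat(3,0).repeat(3,1))"
```

```text
now chute [0.035  0.0399] [0.5744 0.0431 0.0575] open 0.618 F [ 0.19 -7.88  9.21] t 8.55
travel [-0.006  0.007 -0.01 ] rot [-0.0005  0.0023 -0.001 ]
bar x [0.0467 0.0965] z [0.056  0.058  0.0603]
```

View pics/s2.png

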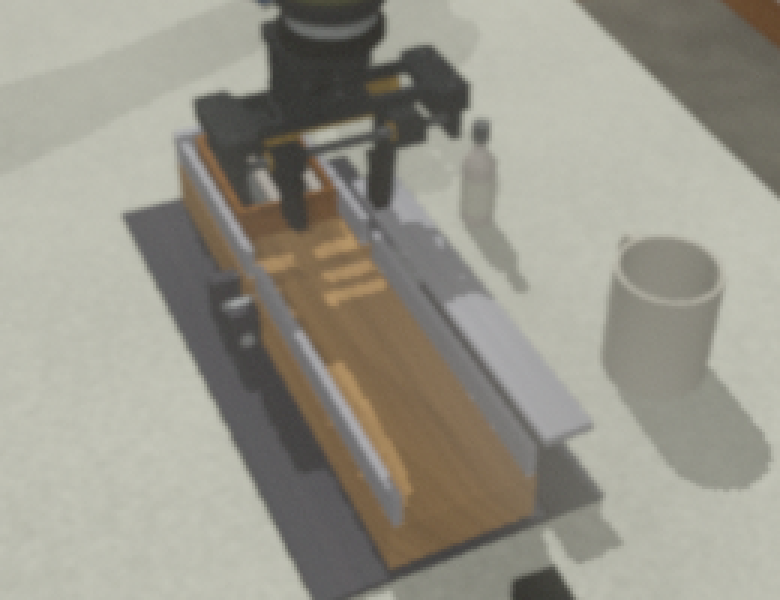

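The gate is held down and the tray is past it, with a finger at its rear. There's no force rise from the stop yet, so I push on a few mm.

Emit:
play_rows(commands=[{"delta_rot":[0,0,0],"travel":[0.01,0,0],"gripper":0.24},{"delta_rot":[0,0,0],"travel":[0.015,0,0],"gripper":0.24},{"delta_rot":[0,0,0],"travel":[0.015,0,0],"gripper":0.24}])

```text
clock: 9.07
tool_pos: [0.5743, 0.0448, 0.0575]
eef_rot: [0.685, 0.728, -0.003, 0.002]
contact_force: [1.1, -9.5, 9.4]
opening: 0.62
```

Emit:
play_rows(commands=[{"delta_rot":[0,0,0],"travel":[0.01,0,0],"gripper":0.24},{"delta_rot":[0,0,0],"travel":[0.015,0,0],"gripper":0.24},{"delta_rot":[0,0,0],"travel":[0.015,0,0],"gripper":0.24}])

```text
clock: 9.45
tool_pos: [0.5742, 0.0448, 0.0575]
eef_rot: [0.686, 0.728, -0.005, 0.003]
contact_force: [1.3, -11.8, 9.6]
opening: 0.62
```

The tool has stopped advancing while the force rises, so the tray is at the stop. I back off a little, then lift.

Emit:
play_rows(commands=[{"delta_rot":[0,0,0],"travel":[-0.05,0,0],"gripper":0.24},{"delta_rot":[0,0,0],"travel":[-0.08,0,0],"gripper":0.24},{"delta_rot":[0,0,0],"travel":[-0.08,0,-0.08],"gripper":0.24},{"delta_rot":[0,0,0],"travel":[-0.08,0,-0.18],"gripper":0.24},{"delta_rot":[0,0,0],"travel":[-0.08,0,-0.28],"gripper":0.24},{"delta_rot":[0,0,0],"travel":[-0.08,0,-0.38],"gripper":0.24},{"delta_rot":[0,0,0],"travel":[-0.08,0,-0.6],"gripper":0.24},{"delta_rot":[0,0,0],"travel":[-0.08,0,-0.9],"gripper":0.24},{"delta_rot":[0,0,0],"travel":[-0.5,0,-0.95],"gripper":0.24},{"delta_rot":[0,0,0],"travel":[-0.9,0,-0.95],"gripper":0.24},{"delta_rot":[0,0,0],"travel":[-0.9,0,-0.95],"gripper":0.24}])

```text
clock: 10.82
tool_pos: [0.5834, -0.0906, 0.1999]
eef_rot: [0.688, 0.726, -0.001, 0.002]
contact_force: [0.1, -0.1, 0.6]
opening: 0.621
```

```bash
python3 m.py; python3 -c "
from h import *
s=cam('side');cv2.imwrite('pics/s3.png',s['color'][120:320,180:440,::-1].repeat(3,0).repeat(3,1))
for c in('top','side'):
  s=cam(c)
  for n in('mug','glue','eraser','tray'):
    d=viewer.pinpoint(c,n)
    if d: print(c,n,d[0]['at'],at_z(s,d[0]['at'],.045 if n=='tray' else 0).round(3))
"
```

```text
now chute [ 0.0354 -0.094 ] [ 0.5834 -0.0906  0.1999] open 0.621 F [ 0.09 -0.13  0.58] t 10.825
travel [ 0.892 -0.008  0.934] rot [ 0.0003  0.0017 -0.0037]
bar x [0.0456 0.0762] z [0.0977 0.1032 0.108 ]
tray 0.63 ((1.9728622436523438, 107.83290100097656), (114.03948974609375, 78.95673370361328), 88.844970703125) 0.16442697992507507 0.0502702387031019
top glue [270.7, 157.1] [[0.704 0.064 0.   ]]
top tray [249.8, 222.3] [[0.531 0.106 0.045]]
side mug [396.8, 241.7] [[ 0.749 -0.14   0.   ]]
side glue [340.9, 193.7] [[0.706 0.058 0.   ]]
side eraser [365.4, 325.3] [[ 0.589 -0.304  0.   ]]
side tray [268.1, 185.3] [[0.533 0.096 0.045]]
```

View pics/s3.png

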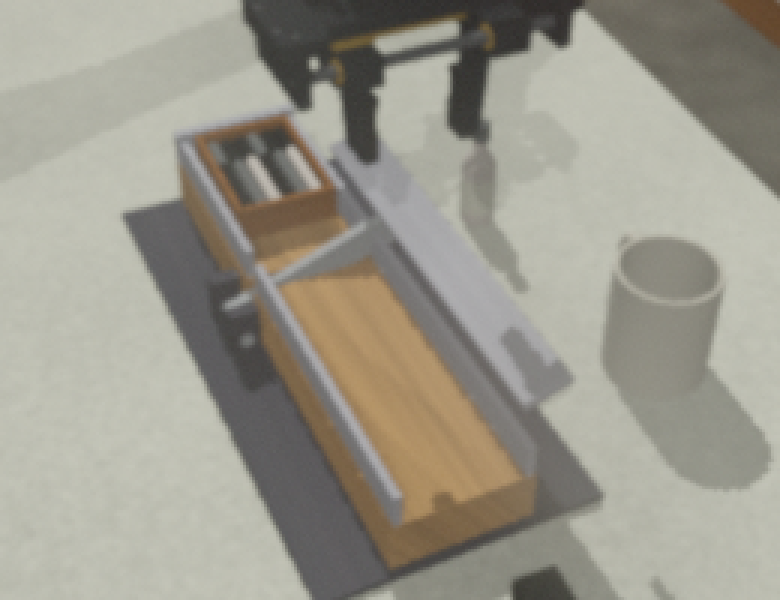

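The tray sits flat against the stop at about (265,165), the gate leaf is up behind it (320,265), and the hand is clear. I'm handing in the job.

```bash
python3 -c "
from h import *
print(r.finish_job())"
```

```text
the job is handed in; nothing more can be done
None
```

I pushed the tray past the gate to the end stop and handed the job in at about 11 s. It reported no verdict. One finger held the gate's bar down while the other pushed the tray from behind. After that I backed off slightly and lifted the hand clear so the gate could spring up.

**Last checks:**
- **Tray:** it sits flat against the stop. The top camera puts its rear edge at chute y of about 50 mm and its centre at about 106–108 mm. The side camera's single-point estimate was lower, equivalent to a centre of about 95 mm. I trusted the top camera's depth reading because the push also ended firmly: the tool stopped moving while the force rose.
- **Gate:** while the tray crossed, the bar top was at about 58 mm at each check, well under the 69 mm limit. It is now back up at about 103 mm, with the gate leaf standing behind the tray.
- **Mug, glue bottle and eraser:** they look undisturbed in the pictures, and the hand did not go near them. Their position estimates differ from the first ones by up to about 13 mm for the glue bottle and 8 mm for the others, in line with how far the two cameras disagreed at the start. In the last top view the network did not find the mug or the eraser; both showed up in the side view.
- **Hand:** the force on the tool was under 1 N, so it is touching nothing.

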